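Seat a vial's stopper with the ratchet-held hand press

TASK

Finish stoppering the vial in the small bench press, using only the fingertips: grip and lift nothing, and keep the fingers off the vial and its grey stopper. While the ratchet still holds the lever up, push the white slide in by its blue end plate until it is fully home and the vial stands under the ram; then press the red tab of the pawl down until it clicks over and the ratchet is free, and push the lever all the way down so that the stopper is pressed fully home. Leave the lever down, and leave the loose things round the press where they stand.

Things in the scene. Friction and masses are not known exactly. Their poses are not given: they have to be found in the camera images.
- press: Fixed grey and white bench press, about 215 mm high; base plate 12 mm thick, x = -85 to 65, y = -50 to 130 mm. Origin on the worktop below the lever's pivot; +x points to its back (red tab), +y to the side from which the slide is pushed in; the lever swings in the plane y = 0. Upright frame: x = -60 to 76, y = -20 to 20 mm. Ram and slide track run at x = -42 mm. Place and yaw vary.
- lever_pivot (a point): Axis of the lever, on the press 155 mm above the worktop; the lever turns about the press's y axis.
- lever_grip (a point): Point on the top of the lever's round black grip (22 mm diameter, from 104 to 170 mm from the pivot), 140 mm from the pivot along the lever; moves with the lever. The place to push down with a fingertip.
- lever (a joint): Lever angle above level, rad: 0 level (lowest), 0.92 highest; starts at 0.55 to 0.85. Pawl in: the teeth stop it within 0.17 rad of downward push. Pawl out: about 2 to 4 N on the grip moves it and it stays where left; the last stretch, where the ram pushes the stopper in, takes about 9 N. With the vial under the ram it ends at about 0.02.
- pawl (a joint): Pawl angle in rad: 0 to 0.08 is in (nose resting on the toothed sector, ratchet holding the lever), 0.32 is out (thrown free). An over-centre load holds it at either end; it snaps out once pressed past 0.16 and then stays out by itself.
- pawl_tab (a point): Middle of the upper face of the pawl's red tab, 28 x 26 mm, at the back of the press about 190 mm above the worktop and 94 mm behind the lever's pivot. Press straight down with about 3 to 5 N; it sinks 10 mm from in to out.
- slide: White loose slide, 160 g, carrying the vial: a block 40 x 44 x 20 mm, a flat tongue and an upright blue end plate. It stands 12 mm up on the press's base plate between two 10 mm rails and runs along the press's y. Origin mid underside of the block, below the vial; axes as the press's. Home, against the end stop, its origin is at y = 0 of the press; it starts 45 to 85 mm out toward +y.
- push_plate (a point): Middle of the outer face of the slide's blue end plate (40 mm wide, 30 mm high, its top 42 mm and this point 27 mm above the worktop), 100 mm from the slide's origin along its +y. Push it here along the press's -y; it takes about 1 N.
- vial: Clear glass vial, 24 mm in diameter and 50 mm high, standing loose in the slide's pocket (14 mm deep, 1.5 mm play); origin at the middle of its underside. Not to be touched with the fingers.
- stopper (a joint): How far the vial's grey rubber stopper (20 mm flange) is pushed in, in m: 0 is partly in, as found, 0.007 is fully home.
- amber_vial: Brown vial with black cap, 28 mm in diameter, 62 mm high, standing by the right side of the press; not to be moved. Origin at its underside.
- dropper: White dropper bottle, 26 mm in diameter, 62 mm high, standing by the right front of the press; not to be moved. Origin at its underside.
- beaker: Empty clear beaker, 56 mm in diameter, 70 mm high, left of the work; not to be moved. Origin at its underside.
- gauze_roll: White gauze roll, 47 mm in diameter, 48 mm high, left of the work; not to be moved. Origin at its underside.
- lab_timer: White lab timer lying on its back, 64 x 62 x 19 mm, right front of the work; not to be moved. Origin at its underside.
Mind the look-alikes: they are no part of the job. There is more than one size of the slide; the one meant has the size given above.

How it is judged:
By the outcome, as a careful person would: the job done as asked, in the order asked, and still so for the second after the job is handed in, with the robot touching nothing.
It also fails if it takes over 56 s, if anything falls off the work surface, if the arm or the gripper's body presses on something with over 40 N, if the wrist force passes 120 N, or if a joint passes its speed limit or range.

ROBOT

A 6-joint arm with a two-finger parallel gripper is mounted at the origin on a cart in front of the work surface, level with it; the furniture and walls round the work are solid. World frame = base frame: x ahead of the robot, y to its left, z up, the work surface at z = 0. Lengths are in m, angles in degrees, forces in N, time in s.
With the tool pointing down it reaches from about 0.325 to 0.9 m from the base axis. Payload 6.1 kg.
Tool frame: the origin (TCP) lies on the centre line of the jaws, within the pads' length; the fingertips stand 25 mm ahead of it and the grasp point (between the pads) lies 6 mm ahead of it; x points along the fingers, y is the direction in which the jaws open and shut, and the axes are right-handed (so a half turn about x gives the same grasp; the last joint's range is limited). The gripper opens to 85 mm and grips with 20 to 120 N. Pads are 22 mm wide; open, the fingers measure 114 mm over their backs; the gripper's body (76 mm by 85 mm) begins 54 mm behind the grasp point. The pads swing forward as they close: fully open they stand 13 mm farther back than shut.
Start: joints at [-84.001, 12.628, 87.462, -0, 79.91, -7.225], TCP at [0.143, -0.608, 0.256] pointing down, gripper open.
Joint ranges: [-170.65, 170.65], [-52.31, 119.04], [5.05, 147.46], [-71.25, 251.25], [11.57, 151.72], [-153.62, 153.62]. Speed limits (degrees/s): [147.25, 147.25, 172.46, 180, 180, 180].

INTERFACE

Orientations are given as a 3x3 rotation matrix whose columns are the frame's x, y, z axes.
In Python, from station import sensors, optics, close_job gives the robot as it stands.
- The arm moves only by the shell command python3 -m creep 'ROWS'. ROWS is text: rows parted by semicolons, each of 7 numbers parted by spaces: the closure, from 0 (fully open) to 1 (shut), then the shift along the tool's x, y, z in m, then the turn, a rotation vector about the tool's x, y, z in rad. In form: grip x y z wx wy wz; .... A call has 1 to 12 rows; each row shifts and turns the commanded pose from where the row before left it, along the tool's axes as they then stand; what a row does not reach is not made up. A row lasts 1/12 s, in which the tool goes at most 41.7 mm and 7.16 degrees, less where a joint would pass 70% of its speed; a pose out of reach is approached as far as the arm can. A call with a gripper value outside its range is refused whole. The fingers move at their own pace and stop on an object; the grip force is fixed at half the most. Time passes only in rows, so rows that do not move let the fingers close. It gives the time, the measured TCP pose, the force and the opening at its end, in the units of the state.
- sensors.state(): the state, without advancing time (a new reading comes with each control period).
- optics.read_camera(name): name is "side" or "top" or "wrist"; returns a dict with "frame" (384x512x3 uint8, red, green, blue), "fx", "fy", "cx", "cy" (pixels), "distortion" ([k1, k2, p1, p2, k3] as OpenCV has them; the pictures are not rectified), "T" (4x4, takes a point from camera to world coordinates). Camera axes: x right, y down, z forward; pixel columns grow to the right and rows downward; lengths in m; the calibration is good to about 2 mm. A picture is of the moment at which its call begins. There is no depth.
- close_job(): hands the job in, once; it reports no verdict.
The state is a dict: "t": time; "joint_positions": joint angles; "dq": joint speeds; "joint_torque": joint torques, N m; "tcp_pos": TCP position; "tcp_rot": TCP orientation; "ft_force": force on the tool from outside, world axes, zero at the start; "torque": the same for the moment, N m; "gripper_width": finger opening in m.
Only numpy, scipy, OpenCV 4.12 (cv2) and the standard library are available. Lean on these libraries where they do the work, as an engineer would, in place of code of your own. Each camera call takes 0.05 s, during which the arm holds its last target.

## Working session

There is one attempt and no reset: what is moved stays moved. The work goes in short steps, Python scripts to look and compute and a shell command to move; the robot and the scene stay as the last step left them, time stands still between calls to the robot, and variables do not carry over. Pictures are saved under pics/ and viewed, and the job is handed in when it is done.

```bash
ls; mkdir -p pics
python3 - <<'E'
from station import sensors, optics
import cv2
s=sensors.state()
print({k:s[k] for k in ('t','tcp_pos','tcp_rot','ft_force','gripper_width')})
for n in ("side","top","wrist"):
    c=optics.read_camera(n); cv2.imwrite(f"pics/a_{n}.png",c["frame"][:,:,::-1])
    print(n,c["fx"],c["fy"],c["cx"],c["cy"],c["distortion"],c["T"])
E
```

```text
pics
{'t': 0.0, 'tcp_pos': array([ 0.14288954, -0.60786711,  0.25518167]), 'tcp_rot': array([[-2.17400457e-04,  2.28745330e-01, -9.73486275e-01],
       [ 1.96467820e-03, -9.73484321e-01, -2.28745309e-01],
       [-9.99998046e-01, -1.96231660e-03, -2.37775027e-04]]), 'ft_force': array([-0.10722634, -0.10840306,  0.93199697]), 'gripper_width': 0.08494669981575403}
side 416.7833221990774 416.7833221990774 258.3088766969389 192.36713723377378 [-0.11265867  0.          0.          0.          0.        ] [[ 0.98392727 -0.08582997  0.15658975  0.39193263]
 [-0.17739116 -0.5703876   0.8019915  -0.77053534]
 [ 0.02048195 -0.81687894 -0.57644539  0.79706807]
 [ 0.          0.          0.          1.        ]]
top 491.56919370996684 491.56919370996684 259.7011840416933 184.2041672856668 [-0.15101872  0.          0.          0.          0.        ] [[-0.02498616 -0.98427219  0.17488268  0.27455063]
 [-0.99960332  0.02232463 -0.01716997  0.14465499]
 [ 0.01299573 -0.17524232 -0.98443956  1.75982321]
 [ 0.          0.          0.          1.        ]]
wrist 282.7424036906544 282.7424036906544 261.9564904797068 193.2352255636527 [-0.01605493  0.          0.          0.          0.        ] [[ 0.22947653 -0.93092348 -0.28411616  0.21638837]
 [-0.97331042 -0.22029467 -0.06432022 -0.59182092]
 [-0.00271207  0.2912932  -0.95662998  0.37326014]
 [ 0.          0.          0.          1.        ]]
```

View pics/a_side.png

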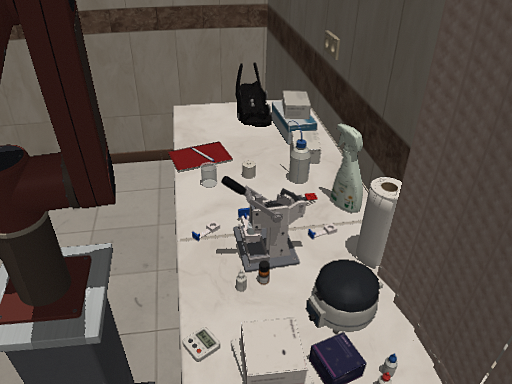

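View pics/a_top.png

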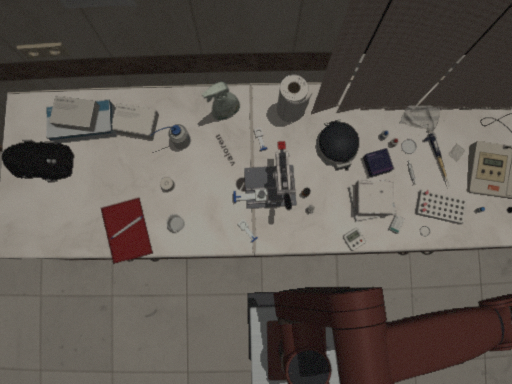

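View pics/a_wrist.png

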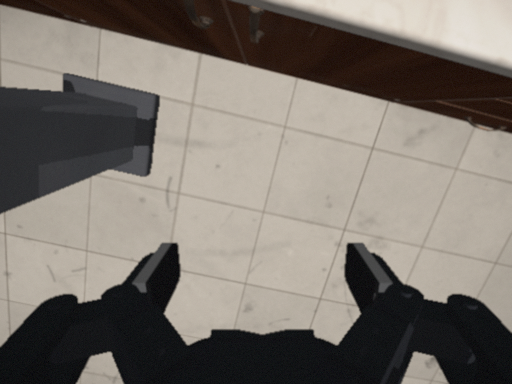

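The press is at side (265,225) and top (270,185). Candidates for the slide are side (245,213) on the press, with look-alikes at (205,230) and (323,230). I'll check close crops.

Run:
```python
import cv2,numpy as np
a=cv2.imread("pics/a_side.png")[165:275,180:350]; b=cv2.imread("pics/a_top.png")[115:255,215:335]
cv2.imwrite("pics/b_side.png",cv2.resize(a,None,fx=4.7,fy=4.7,interpolation=cv2.INTER_CUBIC)[:600,:800])
cv2.imwrite("pics/b_top.png",cv2.resize(b,None,fx=4.25,fy=4.25,interpolation=cv2.INTER_CUBIC))
```

```text
(no output)
```

View pics/b_side.png

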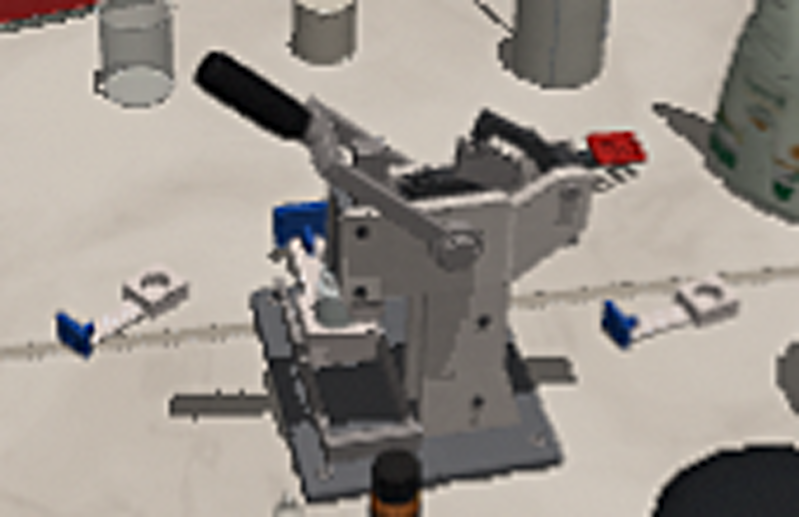

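View pics/b_top.png

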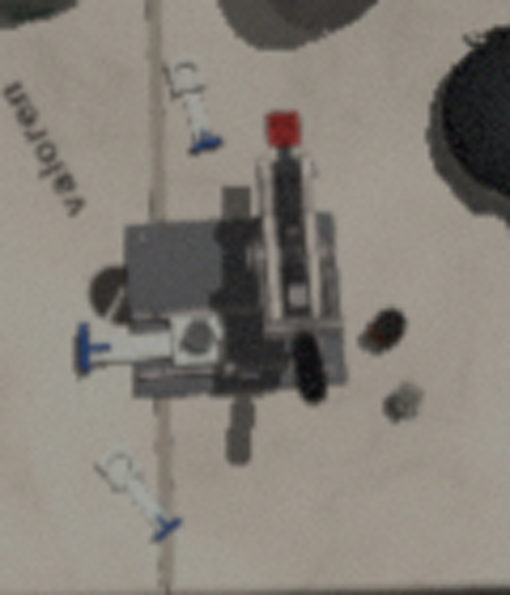

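The slide to push is the one on the press, with its blue plate at top (235,197). The smaller ones lying on the table at top (263,149) and (254,239) are look-alikes. Next I'll measure the positions.

```bash
cat > h.py <<'E'
import cv2,numpy as np
from station import sensors, optics
def ray(c,uv):
    K=np.array([[c["fx"],0,c["cx"]],[0,c["fy"],c["cy"]],[0,0,1]])
    p=cv2.undistortPoints(np.array(uv,float).reshape(-1,1,2),K,np.array(c["distortion"])).reshape(-1,2)
    T=np.array(c["T"]); d=np.c_[p,np.ones(len(p))]@T[:3,:3].T
    return T[:3,3],d
def onz(c,uv,z):
    o,d=ray(c,uv); return o+d*((z-o[2])/d[:,2])[:,None]
def tri(l):
    A=np.zeros((3,3));b=np.zeros(3)
    for c,uv in l:
        o,d=ray(c,uv); d=d[0]/np.linalg.norm(d[0]); P=np.eye(3)-np.outer(d,d); A+=P;b+=P@o
    x=np.linalg.solve(A,b)
    r=[np.linalg.norm((np.eye(3)-np.outer(d,d))@(x-o)) for o,d in [(lambda t:(t[0],t[1][0]/np.linalg.norm(t[1][0])))(ray(c,uv)) for c,uv in l]]
    return x,r
def blobs(c,kind,mina=6):
    f=c["frame"].astype(int); r,g,b=f[...,0],f[...,1],f[...,2]
    m=((r>90)&(g<r*.4)&(b<r*.4)) if kind=="red" else ((b>60)&(r<b*.55)&(g<b*.75))
    n,L,S,C=cv2.connectedComponentsWithStats(m.astype(np.uint8))
    return [(S[i,4],C[i],cv2.minAreaRect(np.argwhere(L==i)[:,::-1].astype(np.float32))) for i in range(1,n) if S[i,4]>=mina]
E
python3 - <<'E'
from h import *
np.set_printoptions(precision=4,suppress=True)
t=optics.read_camera("top");s=optics.read_camera("side")
for n,c in (("top",t),("side",s)):
  for k in ("red","blue"):
    for a,C,R in blobs(c,k):
      print(n,k,a,C.round(1),np.round(R[1],1),round(R[2]),onz(c,[C],0.19 if k=="red" else 0.042)[0])
o=np.array([[127,227],[330,212],[345,385],[133,395]])/4.25+[215,115]
print(onz(t,o,0.012))
E
```

```text
top red 36 [281.3 145. ] [6. 5.] 90 [0.6831 0.0428 0.19  ]
top blue 45 [175.8 129.4] [7. 7.] 90 [0.7889 0.4148 0.042 ]
top blue 15 [234.4 197. ] [9. 1.] 90 [0.5358 0.2052 0.042 ]
side red 381 [214.6 151.6] [18.9 33.4] 79 [0.4668 0.2968 0.19  ]
side red 533 [186.9 158.4] [19.3 40. ] 80 [0.3851 0.2695 0.19  ]
side red 60 [310.4 196.1] [ 6. 11.] 90 [0.6834 0.0385 0.19  ]
side red 11 [198.4 350.1] [2. 3.] 90 [ 0.3778 -0.358   0.19  ]
side red 40 [386.2 375.9] [7. 6.] 90 [ 0.6689 -0.458   0.19  ]
side blue 54 [301.4 142.2] [14.   7.3] 66 [0.8188 0.5822 0.042 ]
side blue 81 [243.5 211.7] [ 8. 11.] 90 [0.5364 0.1894 0.042 ]
side blue 18 [311.8 233.1] [9.5 3.6] 69 [0.7093 0.0648 0.042 ]
side blue 24 [195.8 235.3] [8.2 6. ] 18 [0.3916 0.1048 0.042 ]
side blue 34 [392.7 357.9] [7. 5.] 90 [ 0.7666 -0.3456  0.042 ]
[[ 0.6445  0.1665  0.012 ]
 [ 0.6538 -0.0076  0.012 ]
 [ 0.5041 -0.0149  0.012 ]
 [ 0.4998  0.1643  0.012 ]]
```

```bash
python3 -m creep '1 -0.04 0 0 0.0975 0 0;1 -0.04 0 0 0.0975 0 0;1 -0.04 0 0 0 0 0;1 -0.04 0 0 0 0 0;1 0 0 -0.03 0 0 0;1 0 -0.01 -0.04 0 0 0;1 0 -0.02 -0.04 0 0 0;1 0 -0.02 -0.04 0 0 0;1 0 -0.02 -0.04 0 0 0;1 0 -0.03 -0.03 0 0 0;1 0 -0.04 -0.02 0 0 0;1 0 -0.04 -0.01 0 0 0' && python3 -m creep '1 0 -0.04 0 0 0 0;1 0 -0.04 0 0 0 0;1 0 -0.04 0 0 0 0;1 0 -0.04 0 0 0 0;1 0 -0.04 0 0 0 0;1 0 -0.04 0 0 0 0;1 0 -0.04 0 0 0 0;1 0 -0.04 0 0 0 0;1 0 -0.04 0 0 0 0;1 0 -0.04 0 0 0 0;1 0 -0.03 0 0 0 0;1 0 -0.02 0 0 0 0'
```

```text
t: 1.25
tcp_pos: [0.3784, -0.4256, 0.4151]
tcp_rot: [[-0.0, 0.037, -0.999], [0.001, -0.999, -0.037], [-1.0, -0.001, 0.0]]
ft_force: [1.5, 0.5, -0.5]
gripper_width: 0.0001
t: 2.25
tcp_pos: [0.3597, 0.025, 0.4167]
tcp_rot: [[0.001, 0.038, -0.999], [0.001, -0.999, -0.038], [-1.0, -0.001, -0.001]]
ft_force: [0.4, 0.2, 1.3]
gripper_width: 0.0002
```

```bash
python3 -m creep '1 0 -0.03 -0.03 0 0 0;1 0 -0.02 -0.03 0 0 0;1 0 0 0 0 0 0'
python3 - <<'E'
from h import *
c=optics.read_camera("wrist"); np.save("w1.npy",c,allow_pickle=True)
cv2.imwrite("pics/c_wrist.png",cv2.resize(c["frame"][:,:,::-1],None,fx=1.56,fy=1.56,interpolation=cv2.INTER_CUBIC))
E
```

```text
t: 2.5
tcp_pos: [0.4206, 0.0772, 0.4145]
tcp_rot: [[-0.002, 0.04, -0.999], [0.002, -0.999, -0.04], [-1.0, -0.002, 0.002]]
ft_force: [-1.7, -1.3, -0.7]
gripper_width: -0.0
```

View pics/c_wrist.png

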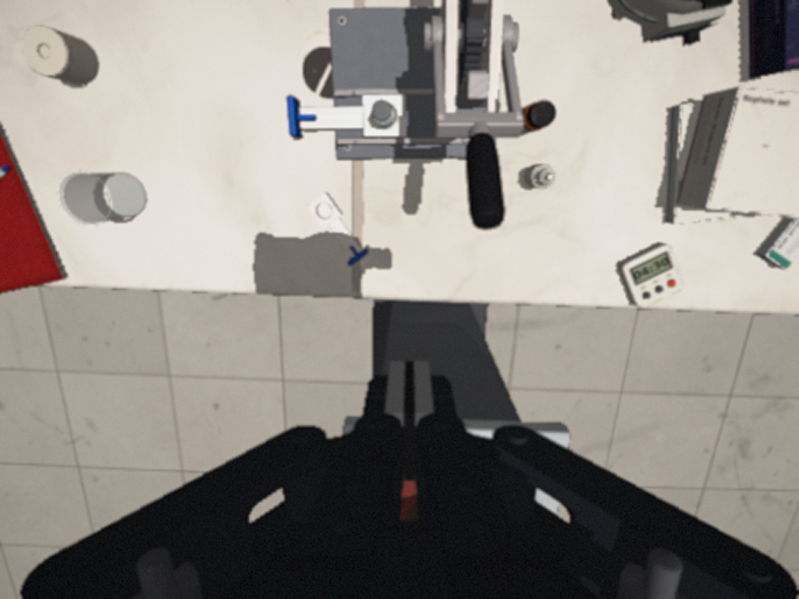

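The wrist view shows the slide's blue plate at (293,117), the vial at (382,115), the lever grip at (485,180) and base corners at (332,12) and (337,160). The smaller look-alike is at (325,215).

Run:
```python
from h import *
np.set_printoptions(precision=4,suppress=True)
c=np.load("w1.npy",allow_pickle=True).item()
for a,C,R in blobs(c,"blue"): print(a,C,R)
f=c["frame"].astype(int); b=f[...,2]; m=(b>60)&(f[...,0]<b*.55)&(f[...,1]<b*.75)
m[:, 210:]=0; m[:,:170]=0
ys,xs=np.nonzero(m); 
for y in range(ys.min(),ys.max()+1):
    r=xs[ys==y]; print(y,r.min(),r.max())
sc=384/599.
print(onz(c,np.array([[332,11],[337,160]])*sc,0.012))
for z in(.042,): print("outer edge",onz(c,[[xs.min(),y] for y in (ys.min(),ys.max())],z))
print("lever sides/gr",onz(c,np.array([[487,222],[483,140]])*sc,0.25))
t=optics.read_camera("top"); s=optics.read_camera("side")
C=[C for a,C,R in blobs(t,"red") if abs(C[0]-281)<5][0]; D=[C for a,C,R in blobs(s,"red") if abs(C[0]-310)<5][0]
print("tab",tri([(t,[C]),(s,[D])]))
```

```text
174 [189.2011  74.454 ] ((187.76834106445312, 74.70926666259766), (21.422348022460938, 17.635282516479492), 42.709388732910156)
8 [  3.25  107.625] ((3.250000476837158, 107.25001525878906), (2.1213202476501465, 2.8284268379211426), 45.0)
44 [228.5909 163.8182] ((229.00003051757812, 164.50001525878906), (9.302604675292969, 10.170848846435547), 7.125016689300537)
62 185 187
63 184 188
64 185 189
65 185 190
66 185 190
67 185 190
68 185 190
69 185 190
70 185 190
71 185 190
72 185 190
73 185 191
74 185 200
75 185 201
76 185 200
77 186 191
78 186 190
79 186 190
80 186 190
81 186 190
82 186 191
83 186 191
84 186 191
85 186 191
86 187 191
87 190 191
[[0.6471 0.166  0.012 ]
 [0.4997 0.1615 0.012 ]]
outer edge [[0.5595 0.2076 0.042 ]
 [0.5218 0.209  0.042 ]]
lever sides/gr [[0.4643 0.0289 0.25  ]
 [0.5132 0.0358 0.25  ]]
tab (array([0.6843, 0.0428, 0.1866]), [np.float64(0.0006892092817914338), np.float64(0.0006892092817912483)])
```

```bash
python3 -m creep '1 0 -0.03 0 0 0 0;1 0 -0.04 0 0 0 0;1 0 -0.04 0 0 0 0;1 0 -0.04 -0.03 0 0 0;1 0 -0.03 -0.04 0 0 0;1 0.02 0 -0.04 0 0 0;1 0.04 0 -0.015 0 0 0;1 0.04 0 0 0 0 0;1 0.04 0 0 0 0 0;1 0.04 0 0 0 0 0;1 0.04 0 0 0 0 0;1 0.03 0 0 0 0 0' && python3 -m creep '1 0.03 0 0 0 0 0;1 0.02 0 0 0 0 0;1 0 0 0 0 0 0'
python3 - <<'E'
from h import *
s=optics.read_camera("side"); np.save("s2.npy",s,allow_pickle=True)
cv2.imwrite("pics/d_side.png",cv2.resize(s["frame"][130:270,170:340,::-1],None,fx=4.2,fy=4.2,interpolation=cv2.INTER_CUBIC))
w=optics.read_camera("wrist"); np.save("w2.npy",w,allow_pickle=True)
cv2.imwrite("pics/d_wrist.png",cv2.resize(w["frame"][:,:,::-1],None,fx=1.56,fy=1.56,interpolation=cv2.INTER_CUBIC))
E
```

```text
t: 3.65
tcp_pos: [0.5209, 0.2442, 0.166]
tcp_rot: [[-0.002, 0.034, -0.999], [-0.001, -0.999, -0.034], [-1.0, 0.001, 0.002]]
ft_force: [0.4, -0.2, -0.9]
gripper_width: -0.0001
t: 3.9
tcp_pos: [0.5189, 0.2436, 0.1142]
tcp_rot: [[-0.008, 0.034, -0.999], [-0.003, -0.999, -0.034], [-1.0, 0.002, 0.008]]
ft_force: [-1.8, -0.6, -0.4]
gripper_width: -0.0003
```

View pics/d_side.png

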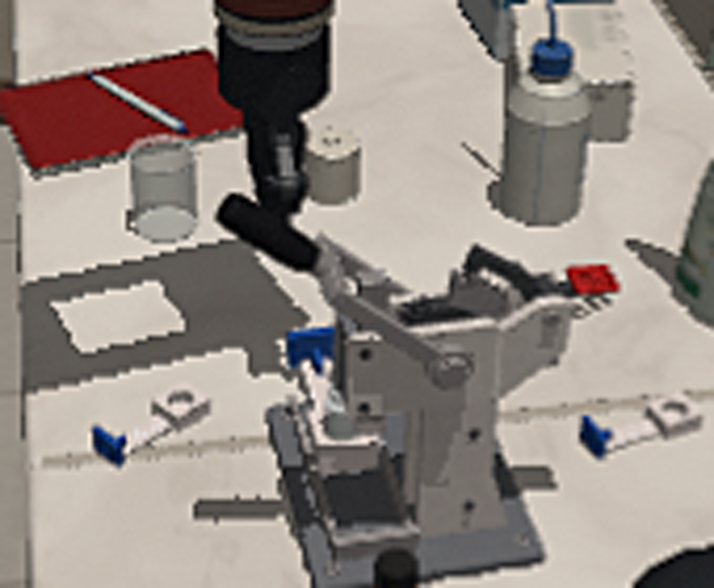

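View pics/d_wrist.png

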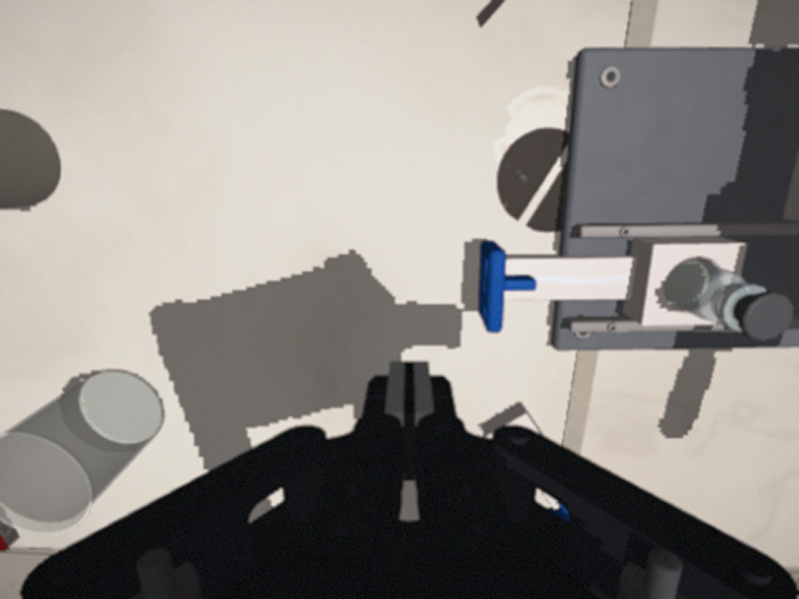

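Run:
```python
from h import *
np.set_printoptions(precision=4,suppress=True)
c=np.load("w2.npy",allow_pickle=True).item(); s=sensors.state()
T=np.array(c["T"]);p=np.array(s["tcp_pos"]);R=np.array(s["tcp_rot"]);print(p)
for d in (.013,.025,.038):
  for w in (-.011,0,.011):
    q=np.linalg.inv(T)@np.r_[p+R@[d,0,w],1]; print(d,w,(q[:2]/q[2]*c["fx"]+[c["cx"],c["cy"]])*1.56, q[2])
k=1/1.56
print("plate",onz(c,np.array([[479,242],[489,331]])*k,.042))
print("base corners",onz(c,np.array([[582,50],[556,348]])*k,.012))
print("vial stopper",onz(c,np.array([[767,314]])*k,.085), "pocket",onz(c,np.array([[688,282]])*k,.032))
```

```text
[0.5222 0.2451 0.1193]
0.013 -0.011 [404.3551 371.4641] 0.14132600049984123
0.013 0 [404.4363 401.95  ] 0.14457670343273749
0.013 0.011 [404.514  431.0952] 0.14782740636563368
0.025 -0.011 [404.6699 355.9733] 0.1527900441457576
0.025 0 [404.7386 384.5422] 0.1560407470786538
0.025 0.011 [404.8045 411.945 ] 0.15929145001155004
0.038 -0.011 [404.9617 341.6176] 0.16520942476216693
0.038 0 [405.0197 368.3573] 0.16846012769506316
0.038 0.011 [405.0754 394.0846] 0.1717108306279594
plate [[0.5652 0.2143 0.042 ]
 [0.5237 0.2062 0.042 ]]
base corners [[0.6492 0.1697 0.012 ]
 [0.5037 0.1623 0.012 ]]
vial stopper [[0.5499 0.1147 0.085 ]] pocket [[0.5481 0.1111 0.032 ]]
```

```bash
python3 -m creep '1 0.02 0 -0.018 0 0 0;1 0.02 0 0 0 0 0;1 0.015 0 0 0 0 0;1 0.005 0 0 0 0 0;1 0 0 0 0 0 0;1 0 0 0 0 0 0'
```

```text
t: 4.5
tcp_pos: [0.5414, 0.2469, 0.0607]
tcp_rot: [[0.003, 0.036, -0.999], [0.001, -0.999, -0.036], [-1.0, -0.001, -0.003]]
ft_force: [0.7, -0.3, 0.5]
gripper_width: 0.0002
```

```bash
python3 -m creep '1 0.006 0.01 0 0 0 0;1 0 0.01 0 0 0 0;1 0 0.005 0 0 0 0;1 0 0.004 0 0 0 0;1 0 0.004 0 0 0 0;1 0 0.004 0 0 0 0;1 0 0.004 0 0 0 0;1 0 0.004 0 0 0 0' ; python3 -m creep '1 0 0.005 0 0 0 0;1 0 0.006 0 0 0 0;1 0 0.006 0 0 0 0;1 0 0.006 0 0 0 0;1 0 0.006 0 0 0 0;1 0 0.005 0 0 0 0;1 0 0.005 0 0 0 0'
```

```text
t: 5.17
tcp_pos: [0.5422, 0.2018, 0.0531]
tcp_rot: [[0.001, 0.036, -0.999], [0.001, -0.999, -0.036], [-1.0, -0.001, -0.001]]
ft_force: [-0.5, 2.7, 2.6]
gripper_width: 0.0
t: 5.75
tcp_pos: [0.5431, 0.1621, 0.0526]
tcp_rot: [[-0.0, 0.036, -0.999], [-0.0, -0.999, -0.036], [-1.0, 0.0, 0.0]]
ft_force: [0.1, 2.2, 0.8]
gripper_width: 0.0002
```

Run:
```python
from h import *
w=optics.read_camera("wrist")
cv2.imwrite("pics/e_wrist.png",cv2.resize(w["frame"][:,:,::-1],None,fx=1.56,fy=1.56,interpolation=cv2.INTER_CUBIC))
```

```text
(no output)
```

View pics/e_wrist.png

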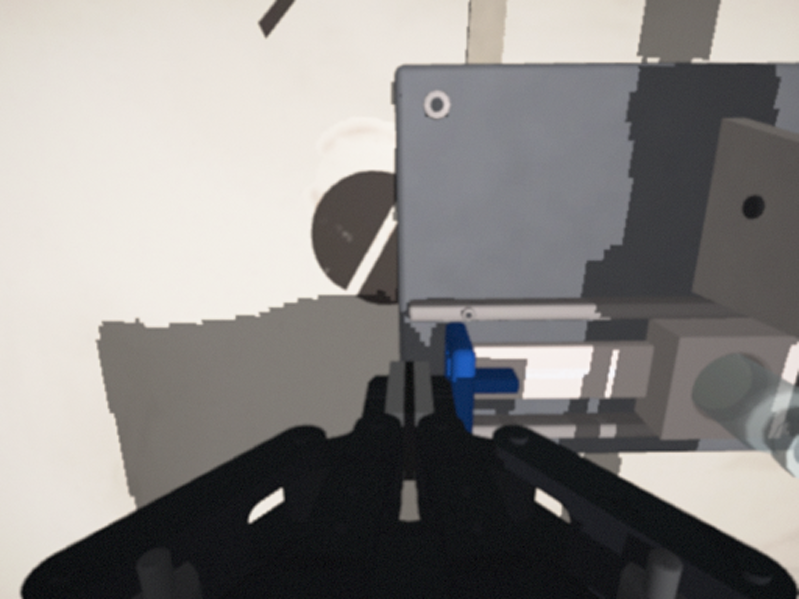

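The plate at (458,375) is moving in squarely. I'll continue gently until it reaches the stop.

```bash
python3 -m creep '1 0 0.004 0 0 0 0;1 0 0.003 0 0 0 0;1 0 0.003 0 0 0 0;1 0 0 0 0 0 0' ; python3 -m creep '1 0 0.002 0 0 0 0;1 0 0.002 0 0 0 0;1 0 0 0 0 0 0'; python3 -m creep '1 0 0.002 0 0 0 0;1 0 0.002 0 0 0 0;1 0 0 0 0 0 0'
```

```text
t: 6.13
tcp_pos: [0.5434, 0.1521, 0.0524]
tcp_rot: [[-0.0, 0.036, -0.999], [-0.001, -0.999, -0.036], [-1.0, 0.001, 0.001]]
ft_force: [0.8, 0.2, -0.5]
gripper_width: -0.0001
t: 6.38
tcp_pos: [0.5435, 0.1491, 0.0525]
tcp_rot: [[-0.001, 0.036, -0.999], [0.001, -0.999, -0.036], [-1.0, -0.001, 0.0]]
ft_force: [-0.2, 3.6, -1.7]
gripper_width: 0.0002
t: 6.63
tcp_pos: [0.5436, 0.1484, 0.0531]
tcp_rot: [[0.0, 0.035, -0.999], [0.006, -0.999, -0.035], [-1.0, -0.006, -0.0]]
ft_force: [-1.9, 17.0, 2.3]
gripper_width: 0.0001
```

Home: motion stopped at y=0.1484 with 17 N, which puts the face at about y=0.136 against an expected 0.136. I'll back off and look.

```bash
python3 -m creep '1 0 -0.01 0 0 0 0;1 0 -0.02 0 0 0 0;1 0 -0.02 0 0 0 0;1 -0.03 -0.01 0 0 0 0;1 -0.04 0 0 0 0 0;1 -0.04 0 0 0 0 0;1 -0.04 0 -0.02 0 0 0;1 -0.04 0 -0.03 0 0 0;1 -0.04 0 -0.03 0 0 0;1 -0.02 0 -0.03 0 0 0;1 0 0 -0.02 0 0 0;1 0 0 0 0 0 0'
python3 - <<'E'
from h import *
s=optics.read_camera("side")
cv2.imwrite("pics/f_side.png",cv2.resize(s["frame"][130:270,170:340,::-1],None,fx=4.2,fy=4.2,interpolation=cv2.INTER_CUBIC))
w=optics.read_camera("wrist"); np.save("w3.npy",w,allow_pickle=True)
cv2.imwrite("pics/f_wrist.png",cv2.resize(w["frame"][:,:,::-1],None,fx=1.56,fy=1.56,interpolation=cv2.INTER_CUBIC))
E
```

```text
t: 7.63
tcp_pos: [0.6641, 0.2082, 0.2885]
tcp_rot: [[0.005, 0.034, -0.999], [-0.001, -0.999, -0.034], [-1.0, 0.001, -0.005]]
ft_force: [-1.4, -0.3, -0.2]
gripper_width: 0.0002
```

View pics/f_side.png

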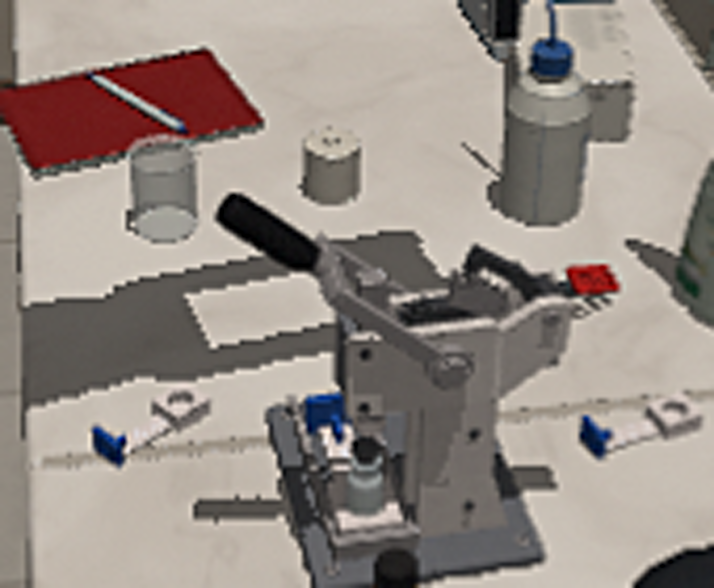

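View pics/f_wrist.png

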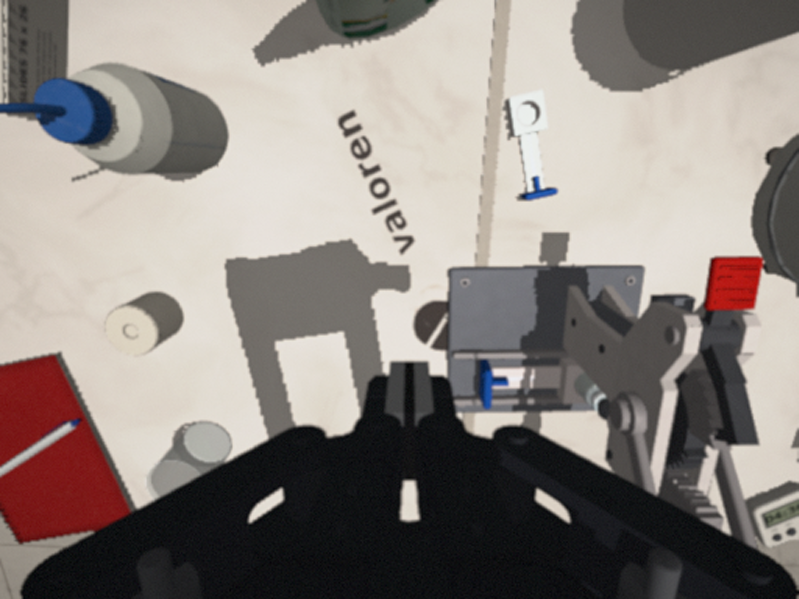

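In the side view the slide block is at the end stop and the vial stands under the ram at (365,480). In the wrist view the red tab is at (733,283).

Run:
```python
from h import *
np.set_printoptions(precision=4,suppress=True)
c=np.load("w3.npy",allow_pickle=True).item()
bs=[b for b in blobs(c,"red") if b[1][0]>400]; print(bs)
k=1/1.56
cs=np.array([[712,258],[761,258],[757,309],[707,306]])*k
print(onz(c,cs,.19), onz(c,cs,.19).mean(0))
E=onz
t=optics.read_camera("top"); s=optics.read_camera("side")
C=[b[1] for b in blobs(t,"red") if abs(b[1][0]-281)<5]; D=[b[1] for b in blobs(s,"red") if abs(b[1][0]-310)<5]
L=[(c,[cs.mean(0)])]
if C:L.append((t,[C[0]]))
if D:L.append((s,[D[0]]))
print(len(C),len(D),tri(L))
print("base corners",onz(c,np.array([[450,267],[643,267]])*k,.012))
print(sensors.state()["tcp_pos"])
```

```text
[(np.int32(1040), array([469.6904, 181.3231]), ((470.0, 181.5), (33.0, 36.0), 90.0))]
[[0.6998 0.058  0.19  ]
 [0.7007 0.0332 0.19  ]
 [0.6742 0.0281 0.19  ]
 [0.6749 0.0547 0.19  ]] [0.6874 0.0435 0.19  ]
1 1 (array([0.6853, 0.0422, 0.1869]), [np.float64(0.0019112169294518303), np.float64(0.0014736139605671824), np.float64(0.0004866085665852804)])
base corners [[ 0.6518  0.1697  0.012 ]
 [ 0.6582 -0.0065  0.012 ]]
[0.6592 0.2089 0.2852]
```

```bash
python3 -m creep '1 0 0.03 -0.01 0 0 0;1 0 0.04 -0.015 0 0 0;1 0 0.04 0 0 0 0;1 0 0.037 0 0 0 0;1 0.01 0.02 0 0 0 0;1 0.02 0 0 0 0 0;1 0.02 0 0 0 0 0;1 0.01 0 0 0 0 0;1 0 0 0 0 0 0;1 0 0 0 0 0 0'
python3 - <<'E'
from h import *
s=optics.read_camera("side")
cv2.imwrite("pics/g_side.png",cv2.resize(s["frame"][130:270,170:340,::-1],None,fx=4.2,fy=4.2,interpolation=cv2.INTER_CUBIC))
w=optics.read_camera("wrist"); np.save("w4.npy",w,allow_pickle=True)
cv2.imwrite("pics/g_wrist.png",cv2.resize(w["frame"][:,:,::-1],None,fx=1.56,fy=1.56,interpolation=cv2.INTER_CUBIC))
print(sensors.state()["tcp_pos"])
E
```

```text
t: 8.67
tcp_pos: [0.6899, 0.0446, 0.226]
tcp_rot: [[-0.002, 0.037, -0.999], [0.0, -0.999, -0.037], [-1.0, -0.0, 0.002]]
ft_force: [-0.4, -0.2, 0.3]
gripper_width: -0.0001
[0.69128633 0.04460083 0.22821022]
```

View pics/g_side.png

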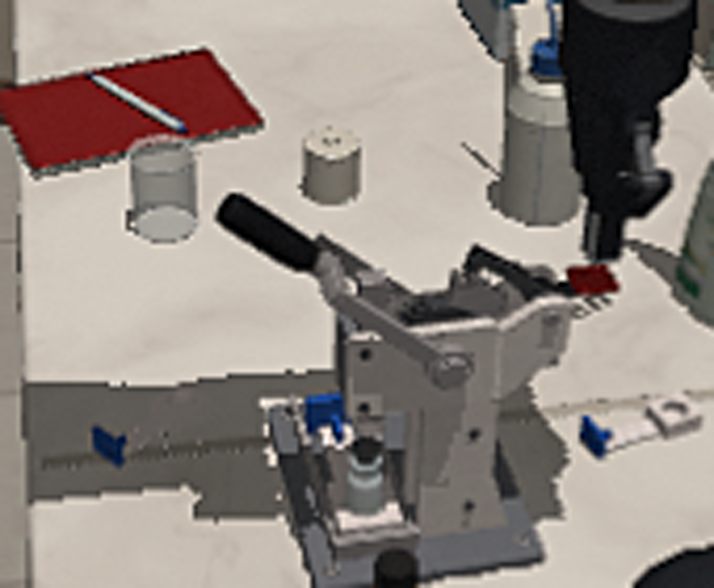

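View pics/g_wrist.png

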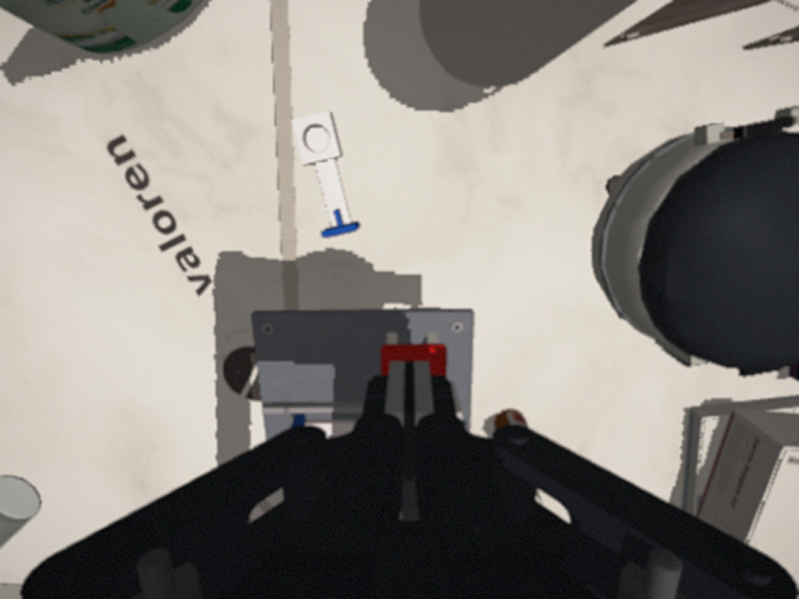

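The fingertip is over the tab, with the tab spanning columns 381–446 and the finger at 409. Now I'll press down in small steps.

```bash
python3 -m creep '1 0.005 0 0 0 0 0;1 0.004 0 0 0 0 0;1 0.003 0 0 0 0 0;1 0 0 0 0 0 0' ; python3 -m creep '1 0.002 0 0 0 0 0;1 0.002 0 0 0 0 0;1 0 0 0 0 0 0';python3 -m creep '1 0.002 0 0 0 0 0;1 0.002 0 0 0 0 0;1 0 0 0 0 0 0'
```

```text
t: 9.1
tcp_pos: [0.6907, 0.0442, 0.214]
tcp_rot: [[-0.0, 0.036, -0.999], [0.0, -0.999, -0.036], [-1.0, -0.0, 0.0]]
ft_force: [-1.2, 0.1, 1.5]
gripper_width: 0.0001
t: 9.35
tcp_pos: [0.6908, 0.044, 0.2103]
tcp_rot: [[-0.0, 0.036, -0.999], [-0.0, -0.999, -0.036], [-1.0, 0.0, 0.0]]
ft_force: [-0.4, -0.5, -0.2]
gripper_width: -0.0002
t: 9.6
tcp_pos: [0.6908, 0.0439, 0.2067]
tcp_rot: [[-0.0, 0.036, -0.999], [-0.0, -0.999, -0.036], [-1.0, 0.0, 0.0]]
ft_force: [-0.2, -0.3, -0.6]
gripper_width: 0.0002
```

```bash
python3 -m creep '1 0.002 0 0 0 0 0;1 0.001 0 0 0 0 0;1 0 0 0 0 0 0';python3 -m creep '1 0.002 0 0 0 0 0;1 0.001 0 0 0 0 0;1 0 0 0 0 0 0'
python3 - <<'E'
from h import *
s=optics.read_camera("side")
cv2.imwrite("pics/h_side.png",cv2.resize(s["frame"][170:225,250:340,::-1],None,fx=8,fy=8,interpolation=cv2.INTER_CUBIC))
E
```

```text
t: 9.85
tcp_pos: [0.6915, 0.0439, 0.206]
tcp_rot: [[0.002, 0.036, -0.999], [-0.0, -0.999, -0.036], [-1.0, 0.0, -0.002]]
ft_force: [-2.8, -1.0, 9.1]
gripper_width: -0.0001
t: 10.1
tcp_pos: [0.6922, 0.044, 0.2055]
tcp_rot: [[0.005, 0.036, -0.999], [-0.0, -0.999, -0.036], [-1.0, 0.001, -0.005]]
ft_force: [-5.6, -0.4, 17.4]
gripper_width: 0.0005
```

View pics/h_side.png

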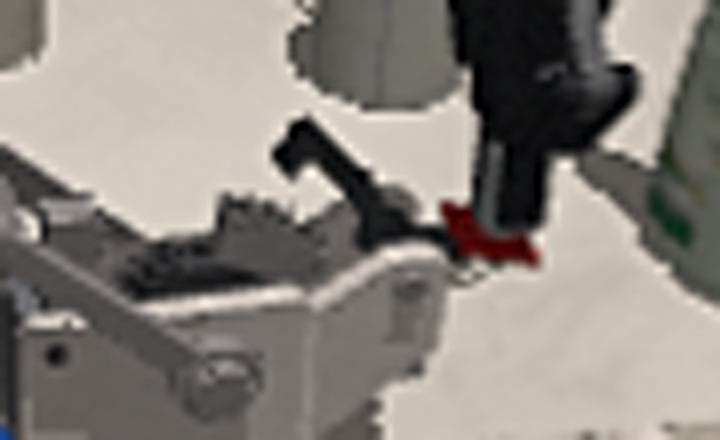

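The pawl has gone over: its nose is lifted and the tab tilted down, with force rising at the end stop. I'll retract and look at the lever from above the front.

```bash
python3 -m creep '1 -0.01 0 0 0 0 0;1 -0.03 0 0 0 0 0;1 -0.04 0 0 0 0 0;1 -0.04 0 0 0 0 0;1 -0.03 0 0.02 0 0 0;1 0 0 0.035 0 0 0;1 0 0 0.04 0 0 0;1 0 0 0.04 0 0 0;1 0 0 0.04 0 0 0;1 0 0 0.04 0 0 0;1 0 0 0.04 0 0 0;1 0 0 0.03 0 0 0';python3 -m creep '1 0 0 0 0 0 0;1 0 0 0 0 0 0'
python3 - <<'E'
from h import *
s=optics.read_camera("side");np.save("s5.npy",s,allow_pickle=True)
cv2.imwrite("pics/i_side.png",cv2.resize(s["frame"][160:270,210:340,::-1],None,fx=5.4,fy=5.4,interpolation=cv2.INTER_CUBIC))
w=optics.read_camera("wrist"); np.save("w5.npy",w,allow_pickle=True)
cv2.imwrite("pics/i_wrist.png",cv2.resize(w["frame"][:,:,::-1],None,fx=1.56,fy=1.56,interpolation=cv2.INTER_CUBIC))
print(sensors.state()["tcp_pos"])
E
```

```text
t: 11.15
tcp_pos: [0.4033, 0.0339, 0.3499]
tcp_rot: [[-0.001, 0.036, -0.999], [-0.0, -0.999, -0.036], [-1.0, -0.0, 0.001]]
ft_force: [0.1, -0.0, 0.3]
gripper_width: 0.0
t: 11.32
tcp_pos: [0.4052, 0.0338, 0.351]
tcp_rot: [[0.002, 0.036, -0.999], [-0.0, -0.999, -0.036], [-1.0, 0.0, -0.002]]
ft_force: [0.3, 0.3, 0.1]
gripper_width: -0.0
[0.4065106  0.03374407 0.35078005]
```

View pics/i_side.png

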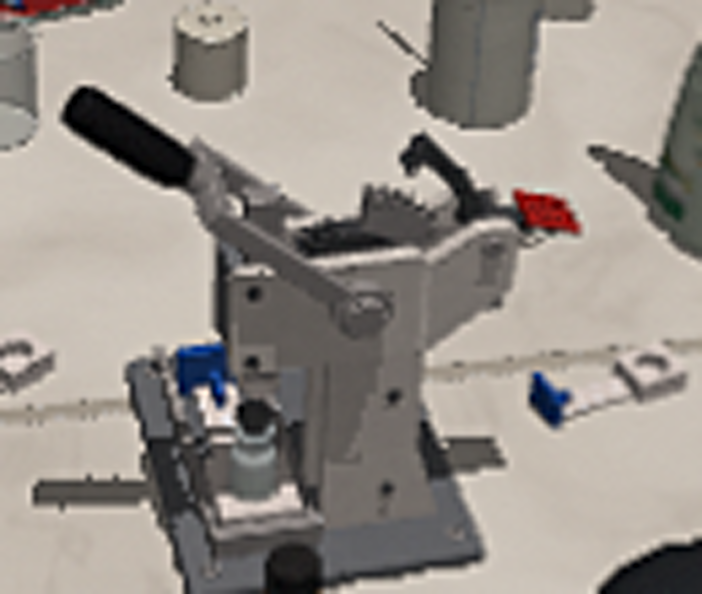

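View pics/i_wrist.png

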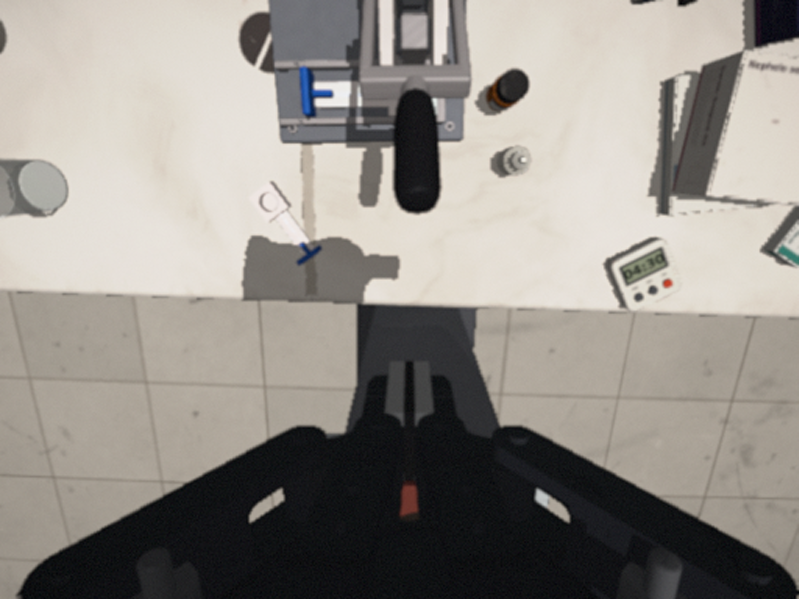

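The pawl stays out on its own. The lever grip runs from (417,195) to (415,95) in the wrist view and from (82,108) to (182,165) in the side crop.

Run:
```python
from h import *
np.set_printoptions(precision=4,suppress=True)
w=np.load("w5.npy",allow_pickle=True).item(); s=np.load("s5.npy",allow_pickle=True).item()
P=[]
for a,b in (((417,195),(82,108)),((415,95),(182,165))):
    x,r=tri([(w,[np.array(a)/1.56]),(s,[np.array(b)/5.4+[210,160]])]); print(x,r); P.append(x)
d=P[0]-P[1]; print(np.linalg.norm(d), "angle",np.arctan2(d[2],np.hypot(*d[:2])))
piv=np.array([.590,.036,.155])
for x in P: e=x-piv; print("from pivot",np.linalg.norm(e),np.arctan2(e[2],np.hypot(*e[:2])),np.degrees(np.arctan2(-e[1],-e[0])))
```

```text
[0.4697 0.0317 0.2638] [np.float64(0.00010283494683890086), np.float64(0.00010283494683884225)]
[0.515  0.0341 0.2279] [np.float64(0.0014988497998213556), np.float64(0.001498849799821407)]
0.05779740404314004 angle 0.6690553361040623
from pivot 0.16223066881466153 0.7348400832074357 2.0648580688859073
from pivot 0.10463505359405383 0.7710900762256081 1.467659954966295
```

```bash
python3 -m creep '1 0 0.004 -0.03 0 0 0;1 0 0 -0.03 0 0 0;1 0.01 0 -0.015 0 0 0;1 0.01 0 0 0 0 0;1 0.01 0 0 0 0 0;1 0.01 0 0 0 0 0;1 0 0 0 0 0 0' ; python3 -m creep '1 0.005 0 0.002 0 0 0;1 0.005 0 0.003 0 0 0;1 0 0 0 0 0 0'; python3 -m creep '1 0.005 0 0.004 0 0 0;1 0.005 0 0.004 0 0 0;1 0.005 0 0.003 0 0 0;1 0 0 0 0 0 0'
```

```text
t: 12.0
tcp_pos: [0.4795, 0.0327, 0.3073]
tcp_rot: [[-0.005, 0.036, -0.999], [0.001, -0.999, -0.036], [-1.0, -0.001, 0.005]]
ft_force: [-0.7, -0.3, -0.4]
gripper_width: 0.0
t: 12.25
tcp_pos: [0.4751, 0.0324, 0.3]
tcp_rot: [[-0.001, 0.036, -0.999], [0.0, -0.999, -0.036], [-1.0, -0.0, 0.001]]
ft_force: [0.1, -0.0, -0.8]
gripper_width: 0.0
t: 12.58
tcp_pos: [0.4645, 0.0318, 0.2857]
tcp_rot: [[0.001, 0.036, -0.999], [-0.0, -0.999, -0.036], [-1.0, 0.0, -0.001]]
ft_force: [0.2, 0.2, 0.6]
gripper_width: -0.0
```

Run:
```python
from h import *
s=optics.read_camera("side")
cv2.imwrite("pics/j_side.png",cv2.resize(s["frame"][160:270,210:340,::-1],None,fx=5.4,fy=5.4,interpolation=cv2.INTER_CUBIC))
w=optics.read_camera("wrist")
cv2.imwrite("pics/j_wrist.png",cv2.resize(w["frame"][:,:,::-1],None,fx=1.56,fy=1.56,interpolation=cv2.INTER_CUBIC))
```

```text
(no output)
```

View pics/j_side.png

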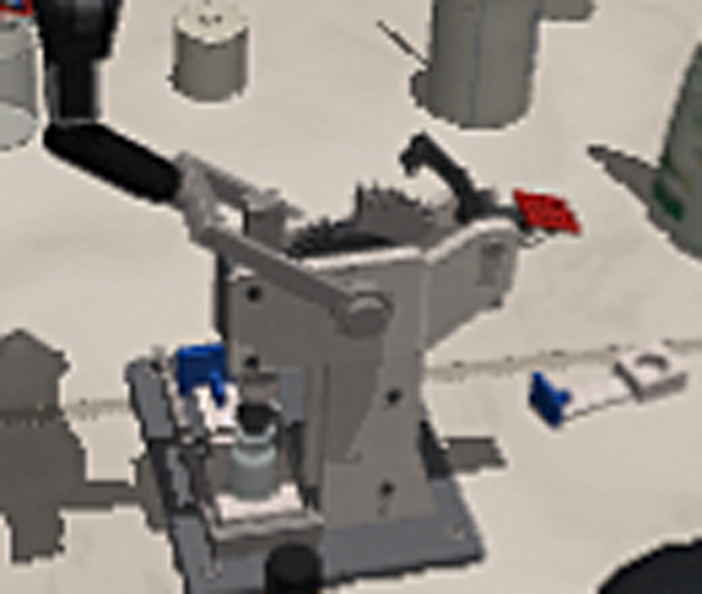

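View pics/j_wrist.png

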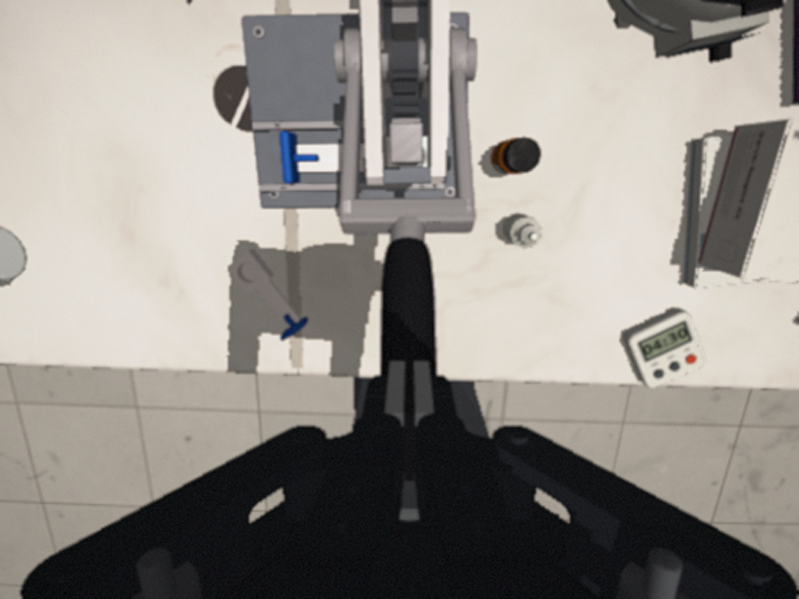

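The lever is moving freely but the finger is near the grip's outer end. I'll shift inward 14 mm and carry on down.

```bash
python3 -m creep '1 -0.004 0 0 0 0 0;1 0 0 -0.014 0 0 0;1 0.004 0 0 0 0 0;1 0.006 0 0.001 0 0 0;1 0.006 0 0.002 0 0 0;1 0.006 0 0.003 0 0 0;1 0.006 0 0.003 0 0 0;1 0.006 0 0.003 0 0 0;1 0.006 0 0.002 0 0 0;1 0 0 0 0 0 0'; python3 -m creep '1 0.005 0 0.002 0 0 0;1 0.005 0 0.002 0 0 0;1 0.005 0 0.001 0 0 0;1 0.005 0 0.001 0 0 0;1 0 0 0 0 0 0'
python3 - <<'E'
from h import *
s=optics.read_camera("side")
cv2.imwrite("pics/k_side.png",cv2.resize(s["frame"][160:270,210:340,::-1],None,fx=5.4,fy=5.4,interpolation=cv2.INTER_CUBIC))
w=optics.read_camera("wrist")
cv2.imwrite("pics/k_wrist.png",cv2.resize(w["frame"][:,:,::-1],None,fx=1.56,fy=1.56,interpolation=cv2.INTER_CUBIC))
E
```

```text
t: 13.52
tcp_pos: [0.4637, 0.0319, 0.2482]
tcp_rot: [[-0.002, 0.036, -0.999], [-0.0, -0.999, -0.036], [-1.0, -0.0, 0.002]]
ft_force: [0.5, -0.6, 1.5]
gripper_width: -0.0001
t: 13.93
tcp_pos: [0.4583, 0.0317, 0.2284]
tcp_rot: [[-0.002, 0.036, -0.999], [0.0, -0.999, -0.036], [-1.0, -0.0, 0.002]]
ft_force: [-1.2, -0.7, 0.8]
gripper_width: 0.0001
```

View pics/k_side.png

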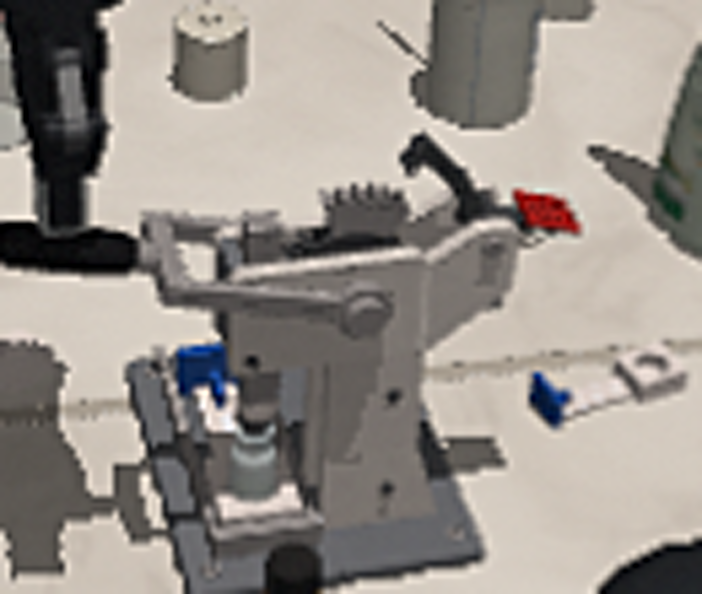

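View pics/k_wrist.png

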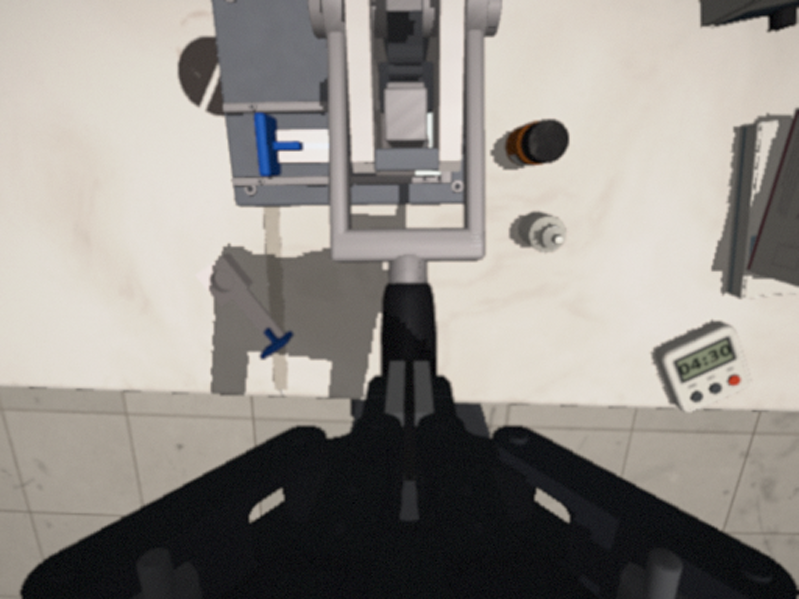

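The ram is about to meet the stopper at (255,420) in the side crop, and the finger is mid-grip. I'll continue slowly to the stop.

```bash
python3 -m creep '1 0.004 0 0.001 0 0 0;1 0.004 0 0.001 0 0 0;1 0.004 0 0 0 0 0;1 0 0 0 0 0 0'; python3 -m creep '1 0.004 0 0.001 0 0 0;1 0.004 0 0 0 0 0;1 0.003 0 0 0 0 0;1 0 0 0 0 0 0'; python3 -m creep '1 0.003 0 0 0 0 0;1 0.003 0 0 0 0 0;1 0.002 0 0 0 0 0;1 0 0 0 0 0 0'
```

```text
t: 14.37
tcp_pos: [0.4573, 0.0316, 0.218]
tcp_rot: [[0.001, 0.036, -0.999], [-0.0, -0.999, -0.036], [-1.0, 0.0, -0.001]]
ft_force: [-2.4, -0.4, 6.6]
gripper_width: 0.0002
t: 14.7
tcp_pos: [0.456, 0.0316, 0.207]
tcp_rot: [[-0.0, 0.036, -0.999], [-0.0, -0.999, -0.036], [-1.0, 0.0, 0.0]]
ft_force: [-3.0, 0.4, 7.0]
gripper_width: 0.0006
t: 15.03
tcp_pos: [0.4555, 0.0315, 0.1987]
tcp_rot: [[-0.002, 0.036, -0.999], [-0.0, -0.999, -0.036], [-1.0, 0.0, 0.002]]
ft_force: [-3.8, -0.9, 7.0]
gripper_width: 0.0001
```

```bash
python3 -m creep '1 0.002 0 0 0 0 0;1 0.002 0 0 0 0 0;1 0 0 0 0 0 0'; python3 -m creep '1 0.002 0 0 0 0 0;1 0.001 0 0 0 0 0;1 0 0 0 0 0 0';python3 -m creep '1 0.002 0 0 0 0 0;1 0 0 0 0 0 0;1 0 0 0 0 0 0'
```

```text
t: 15.28
tcp_pos: [0.4554, 0.0315, 0.1947]
tcp_rot: [[-0.002, 0.036, -0.999], [-0.0, -0.999, -0.036], [-1.0, 0.0, 0.002]]
ft_force: [-5.1, 0.1, 6.9]
gripper_width: -0.0002
t: 15.53
tcp_pos: [0.4556, 0.0315, 0.1921]
tcp_rot: [[-0.002, 0.036, -0.999], [-0.0, -0.999, -0.036], [-1.0, 0.0, 0.002]]
ft_force: [-5.5, -0.1, 8.4]
gripper_width: -0.0003
t: 15.78
tcp_pos: [0.4555, 0.0315, 0.1907]
tcp_rot: [[-0.002, 0.036, -0.999], [-0.0, -0.999, -0.036], [-1.0, 0.0, 0.002]]
ft_force: [-8.1, -0.1, 14.6]
gripper_width: 0.0002
```

```bash
python3 -m creep '1 0.002 0 0 0 0 0;1 0 0 0 0 0 0;1 0 0 0 0 0 0'; python3 -m creep '1 0.002 0 0 0 0 0;1 0 0 0 0 0 0;1 0 0 0 0 0 0'
python3 - <<'E'
from h import *
s=optics.read_camera("side")
cv2.imwrite("pics/l_side.png",cv2.resize(s["frame"][160:270,210:340,::-1],None,fx=5.4,fy=5.4,interpolation=cv2.INTER_CUBIC))
E
```

```text
t: 16.03
tcp_pos: [0.4556, 0.0315, 0.1905]
tcp_rot: [[-0.002, 0.036, -0.999], [-0.001, -0.999, -0.036], [-1.0, 0.001, 0.002]]
ft_force: [-15.4, 0.3, 25.8]
gripper_width: -0.0
t: 16.28
tcp_pos: [0.4557, 0.0315, 0.1903]
tcp_rot: [[-0.001, 0.036, -0.999], [-0.001, -0.999, -0.036], [-1.0, 0.001, 0.001]]
ft_force: [-21.0, 0.3, 39.8]
gripper_width: -0.0
```

View pics/l_side.png

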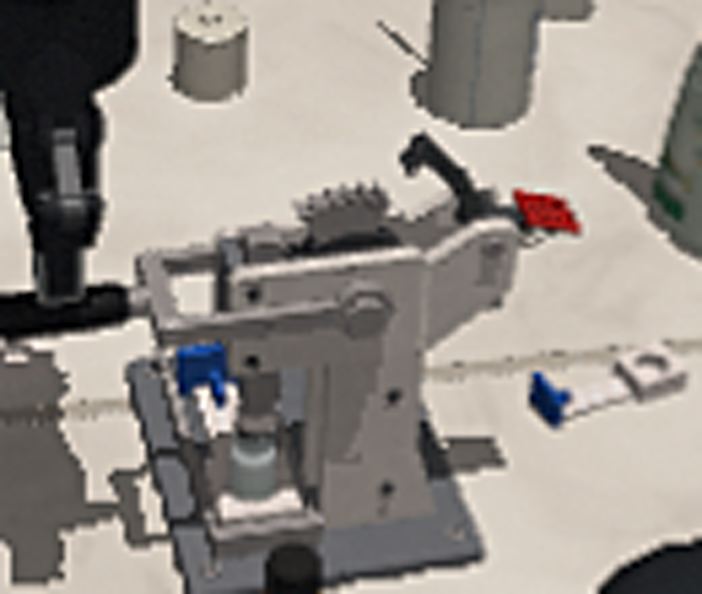

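The lever is at a firm stop (z unchanged while force rose to 40 N) and the ram is fully down on the vial. I'll retract straight up and check.

```bash
python3 -m creep '1 -0.004 0 0 0 0 0;1 -0.006 0 0 0 0 0;1 -0.02 0 0 0 0 0;1 -0.03 0 0 0 0 0;1 -0.04 0 0 0 0 0;1 -0.04 0 0.01 0 0 0;1 -0.03 0 0.02 0 0 0;1 0 0 0.02 0 0 0;1 0 0 0 0 0 0;1 0 0 0 0 0 0'
python3 - <<'E'
from h import *
s=optics.read_camera("side")
cv2.imwrite("pics/m_side.png",cv2.resize(s["frame"][160:300,200:340,::-1],None,fx=4.2,fy=4.2,interpolation=cv2.INTER_CUBIC))
w=optics.read_camera("wrist")
cv2.imwrite("pics/m_wrist.png",cv2.resize(w["frame"][:,:,::-1],None,fx=1.56,fy=1.56,interpolation=cv2.INTER_CUBIC))
E
```

```text
t: 17.17
tcp_pos: [0.406, 0.0298, 0.3556]
tcp_rot: [[0.001, 0.036, -0.999], [-0.0, -0.999, -0.036], [-1.0, 0.0, -0.001]]
ft_force: [0.6, 0.3, -1.0]
gripper_width: -0.0002
```

View pics/m_side.png

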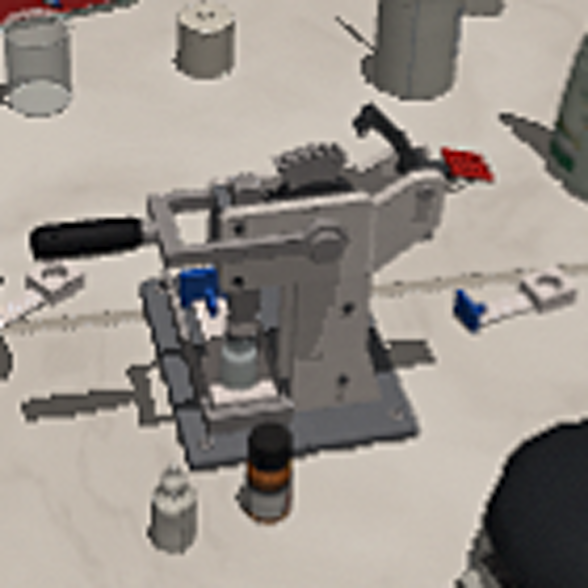

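View pics/m_wrist.png

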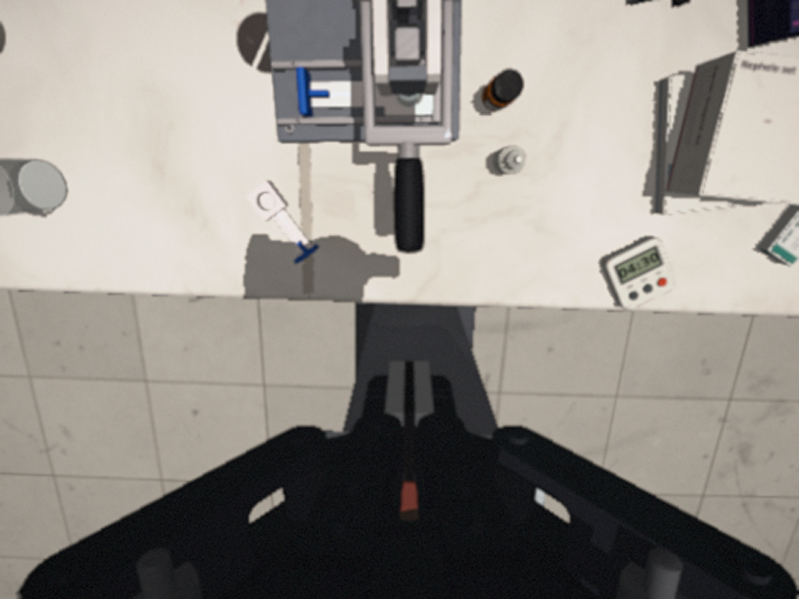

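The lever is down and has stayed there, the pawl is out, and the slide is home. The loose objects are where they were and the robot is clear, so I'm handing in.

```bash
python3 -c "
from station import close_job
print(close_job())"
```

```text
the job is handed in; nothing more can be done
None
```

The vial is stoppered and the job is handed in, at about 17 s of the 56 s allowed. With closed fingertips I pushed the slide home by its blue plate, pressed the red tab until the pawl went over, then pushed the lever down to its stop.

**What my last checks showed:**
- **Slide:** it stopped moving at 17 N, with its face at about the expected home position.
- **Pawl:** in the pictures the nose is lifted, and it stayed out by itself after I let go.
- **Lever and stopper:** pressing took about 7–8 N on the last stretch. The lever then stopped firmly, holding its height while the force rose to about 40 N on the fingertip. It stayed down, near level, after I let go. I judged the stopper fully home from this stop and the ram's position, because I could not see it directly under the ram.
- **Loose things:** those I could see in the final views stand where they were: beaker, gauze roll, dropper, amber vial and timer.

**What did not go as planned:**
- The finger first met the lever near the grip's outer end, so I lifted it and moved it inward before carrying on.
- My early estimates of the press's yaw varied by a degree or two and were averaged. The tab's measured height was about 3 mm below the stated value, and first contact by force came lower still.

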